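Hold the glued frame joint with the spring press

ROBOT

A 6-joint arm with a two-finger parallel gripper is mounted at the origin on the work surface. World frame = base frame: x ahead of the robot, y to its left, z up, the work surface at z = 0. Lengths are in mm, angles in rad, forces in N, time in s.
With the tool pointing down it reaches from about 400 to 925 mm from the base axis. Payload 12.5 kg.
Tool frame: the origin (TCP) lies midway between the tips of the shut fingers; the grasp point (between the pads) lies 19 mm behind it; z points along the fingers, y is the line along which they close (so a half turn about z gives the same grasp; the last joint's range is limited). The gripper opens to 95 mm and grips with 3 to 60 N. Pads are 20 mm wide; open, the fingers measure 119 mm over their backs; the gripper's body (75 mm by 180 mm) begins 59 mm behind the grasp point.
Start: joints at [-0.106, 0.491, 1.559, -0, 1.092, -0.106], TCP at [625.017, 0.021, 214.661] pointing down, gripper open.
Joint ranges: [-3.1, 3.1], [-0.84, 2.19], [0.05, 2.79], [-1.13, 4.28], [0.06, 2.93], [-2.69, 2.69]. Speed limits (rad/s): [2.22, 2.22, 2.79, 3.14, 3.14, 3.14].

INTERFACE

Orientations are given as [roll, pitch, yaw] about the fixed x, y, z axes, in that order (R = Rz(yaw) Ry(pitch) Rx(roll)).
In Python, from cell import env gives the robot as it stands.
- The arm moves only by the tool arm_command, never from a script. Its argument "targets" is a list of rows, each a list of 5 numbers: the shift along the tool's x, y, z in mm, then the turn about the tool's z in degrees, then the opening, from 0 (shut) to 1 (fully open). In form: [[tx, ty, tz, roll, fingers], ...]. A call has 1 to 5 rows; each row is the pose to reach, as a shift and turn from the pose commanded when the call began, along the tool's axes at that moment; what a row does not reach only later rows make up. A row lasts 1/10 s, in which the tool goes at most 50 mm and 8.59 degrees, less where a joint would pass 70% of its speed; a pose out of reach is approached as far as the arm can. A call with a gripper value outside its range is refused whole. The fingers move at their own pace and stop on an object; the grip force is fixed at half the most. Time passes only in rows, so rows that repeat a pose let the fingers close. It gives the time, the measured TCP pose, the force, the opening and the grip force at its end, in the units of the state.
- env.state(): the state, without advancing time (a new reading comes with each control period).
- env.read_camera(name): name is "scene" or "side" or "wrist"; returns a dict with "frame" (480x640x3 uint8, red, green, blue), "vertical_fov" (degrees; the focal length in pixels is half the picture's height over the tangent of half this angle, whatever the lens; pixels are square), "cx", "cy" (the principal point, pixels), "world_from_camera" (4x4, takes a point from camera to world coordinates); the wrist camera has in their place "hand_eye" (4x4, takes a point from camera to tool coordinates, whose origin is the TCP and whose axes are the flange's). Camera axes: x right, y down, z forward; pixel columns grow to the right and rows downward; lengths in mm; the calibration is good to about 2 mm. A picture is of the moment at which its call begins: read the wrist's pose just before it. There is no depth.
- env.job_done(): hands the job in; it is judged then, once.
The state is a dict: "t": time; "joints": joint angles; "qvel": joint speeds; "tau": joint torques, N m; "eef_pos": TCP position; "tcp_rot": TCP orientation; "ft_force": force on the tool from outside, world axes, zero at the start; "moment": the same for the moment, N m; "opening": opening from 0.0 (shut) to 1.0 (fully open); "grip_force": force on a finger pad.
Only numpy, scipy, OpenCV 4.12 (cv2) and the standard library are available. Lean on these libraries where they do the work, as an engineer would, in place of code of your own. Each camera call takes 0.05 s, during which the arm holds its last target. There are 200 camera calls.

TASK

Take the red-handled spring press out of the tool rack and hold its rubber foot on the middle of the orange spot of the picture frame, the tool standing square to the frame's sloping face, pressing gently so that the spring foot is pushed in about half-way of its travel (not bottomed). Finish while holding it there: keep the press in the gripper, steady and pressing, and do not let go. Do not press the frame anywhere else or hard, do not touch it with the robot, and leave the other tools and things where they are.

Things in the scene. Friction and masses are not known exactly. Their poses are not given: they have to be found in the camera images.
- press: Red-handled spring press, upright in a rack hole; lift 70 mm to clear. Origin: on its axis at the underside of its black collar, on the rack's top. z: from foot to handle. Collar 36 mm across, z 0 to 8 mm; red handle 26 x 26 mm (sides along x, y), z 8 to 98; cap to 106. Below: steel neck 19 mm across to z -26, sliding rod, rubber foot 17 mm across, its flat end at z -64 when out. 0.13 to 0.22 kg.
- press_tip (a point): Centre of the flat end of the rubber foot of the spring press (moves with the foot); its axes are parallel to the press's.
- press_foot (a joint): How far the rubber foot is pushed into the press: 0 (out) to 0.012 m (bottomed). The spring takes about 1 N to start and 0.35 N more per mm: about 3.2 N at half-way.
- frame: Dark wooden picture frame fixed on the sloping rest: 220 mm (x) by 300 mm (y), bars 40 mm wide, 20 mm thick. Origin: frame's centre, in the plane of the bars' upper face. z: square out of the face; x: up the slope, away from the robot; y: left. The face slopes 20 degrees, lower towards the robot. White mount inside lies 10 mm below the face.
- rest: Plywood sloping rest that carries the frame, 280 x 350 mm, up to 135 mm high; does not move. Origin: centre of its base on the bench; x away from the robot, z up; the slope rises along x.
- spot_orange: The marked spot to hold: flat orange disc 22 mm across with a white centre, on the upper face of the frame's lower bar (the one nearest the robot). Origin: its centre, on the face. Its z axis is vertical, not the face's normal.
- spot_blue: Blue disc, same size, on the same bar: a finished joint, not to be pressed. Origin: its centre; z vertical.
- rack: Tool rack with an aluminium top, 60 mm (x) by 230 mm (y), top 85 mm above the bench, three holes 22 mm wide in a row along its y, 75 mm apart, the middle one at its centre. Fixed to the bench. Origin: centre of its underside.
- burnisher: Bystander in the rack: green-handled burnisher, same collar and handle width, handle end 91 mm above the rack's top. Origin at the collar's underside.
- awl: Bystander in the rack: yellow-handled awl, same collar and handle width, handle end 81 mm above the rack's top. Origin at the collar's underside.
- tape: Bystander: roll of yellow tape lying flat, 100 mm across, 25 mm high. Origin: centre of its underside.
- glue: Bystander: white glue bottle, 54 mm across, 150 mm tall. Origin: centre of its underside.
- jar: Bystander: glass jar with steel lid, 60 mm across, 70 mm tall. Origin: centre of its underside.
- hammer: Bystander: hammer lying on the bench at the left. Origin: under its middle.
- driver: Bystander: black-handled screwdriver lying on the bench in front of the robot. Origin: under its middle.
- sample: Bystander: white L-shaped frame corner sample, 130 x 130 mm, 22 mm thick, flat on the bench at the right. Origin: at its underside.

How it is judged (in metres and radians):
On the way, in this order (a step that is already met when the one before it is completed fails the run):
1. the spring press is lifted clear of the rack in the gripper (height (world z) of press_tip above 0.095 m and contact force between the fingers and press above 1 N and contact force between press and rack below 0.1 N), for 0.2 s.
2. its foot presses gently and squarely on the orange spot (distance between press_tip and spot_orange below 0.009 m and angle between the z axis of press and the z axis of frame, either way round below 0.14 rad and z of press in the frame of frame above 0.03 m and value of joint press_foot between 0.0025 and 0.0095 m and contact force between press and frame between 1 and 8 N and contact force between the fingers and press above 1 N and contact force between press and rack below 0.1 N), for 0.3 s.
At the end, for the whole second after the job is handed in: The gripper holds the spring press with the centre of its foot within 9 mm of the orange spot's centre, its axis within 0.14 rad (8 degrees) of square to the frame's face, handle outwards, the foot pushed in between 2.5 and 9.5 mm, pressing the frame with 1 to 8 N, at rest, clear of the rack (all of step 2 and linear speed of press below 0.02 m/s); the arm keeps its last pose, push and grip.
It fails at once if the frame is pressed hard (over 15 N) (contact force between press and frame above 15 N).
It fails at once if the frame is pressed away from the orange spot (contact force between press and frame above 1.5 N and distance between press_tip and spot_orange above 0.03 m).
It fails at once if the robot itself touches the frame (contact force between any of the arm, the fingers and frame above 1 N).
It fails at once if another tool or thing is disturbed (moved over 20 mm) (distance of any of burnisher, awl, tape, glue, jar, hammer, driver, sample from where it was at the start of the episode above 0.02 m).
It also fails if it takes over 40 s, if anything falls off the work surface, if the arm or the gripper's body presses on something with over 40 N, if the wrist force passes 120 N, or if a joint passes its speed limit or range.

## Working session

There is one attempt and no reset: what is moved stays moved. The work goes in short steps, Python scripts to look and compute and a tool call to move; the robot and the scene stay as the last step left them, time stands still between calls to the robot, and variables do not carry over. Pictures are saved under pics/ and viewed, at most 10 in all, crops included, and the job is handed in when it is done.

Besides the shell and the picture viewer there is one more tool, called after "Call:" as name(argument=value, ...) on one line, values as JSON. arm_command: Moves the arm, as the interface text tells. Its arguments: {"type":"object","properties":{"targets":{"type":"array","items":{"type":"array","items":{"type":"number"}}}},"required":["targets"]}

```bash
ls; mkdir -p pics; cat > h.py <<'E'
import numpy as np, cv2
from cell import env
from scipy.spatial.transform import Rotation as R
def snap(name,fn=None):
    s=env.state(); c=env.read_camera(name)
    if fn: cv2.imwrite('pics/'+fn,c['frame'][:,:,::-1])
    c['f']=240/np.tan(np.radians(c['vertical_fov']/2))
    if name=='wrist':
        T=np.eye(4);T[:3,:3]=R.from_euler('xyz',s['tcp_rot']).as_matrix();T[:3,3]=s['eef_pos']
        c['T']=T@np.array(c['hand_eye'])
    else: c['T']=np.array(c['world_from_camera'])
    return c
def ray(c,u,v):
    d=c['T'][:3,:3]@np.array([(u-c['cx'])/c['f'],(v-c['cy'])/c['f'],1]); return c['T'][:3,3],d/np.linalg.norm(d)
def onz(c,u,v,z):
    o,d=ray(c,u,v); return o+d*(z-o[2])/d[2]
def two(a,b):
    (o,d),(p,e)=a,b; t=np.linalg.lstsq(np.c_[d,-e],p-o,rcond=None)[0]
    x,y=o+d*t[0],p+e*t[1]; return (x+y)/2,np.linalg.norm(x-y)
E
python3 - <<'E'
from h import *
import numpy as np
np.set_printoptions(precision=3,suppress=True)
print(env.state())
for n in ['scene','side','wrist']:
    c=snap(n,n+'0.png'); print(n,c['f'],c['cx'],c['cy'],c['T'])
E
```

```text
pics
{'t': 0.0, 'joints': array([-0.106,  0.492,  1.559,  0.   ,  1.092, -0.106]), 'qvel': array([0.001, 0.001, 0.002, 0.001, 0.001, 0.002]), 'tau': array([ -0.001, -61.264, -25.818,   0.069,   0.048,  -0.   ]), 'eef_pos': array([624.751,   0.052, 214.047]), 'tcp_rot': array([-3.14 , -0.   ,  1.571]), 'ft_force': array([ 0.081,  0.065, -0.653]), 'moment': array([-0.008,  0.008, -0.023]), 'grip_force': 0.0, 'opening': 0.9992023151184594}
scene 610.1408050316226 310.3646015951653 237.031023587832 [[  -0.861    0.395   -0.321 1067.814]
 [   0.509    0.657   -0.557  893.851]
 [  -0.009   -0.643   -0.766 1321.331]
 [   0.       0.       0.       1.   ]]
side 507.3153794393404 315.37677447051675 238.10120866161236 [[    0.961    -0.131     0.244   201.057]
 [   -0.277    -0.491     0.826 -1261.671]
 [    0.012    -0.861    -0.508   863.96 ]
 [    0.        0.        0.        1.   ]]
wrist 369.92412132449226 323.6958740807427 238.22539230896575 [[  1.      0.001  -0.001 626.561]
 [  0.     -0.967  -0.254  71.462]
 [ -0.001   0.254  -0.967 384.395]
 [  0.      0.      0.      1.   ]]
```

View pics/scene0.png

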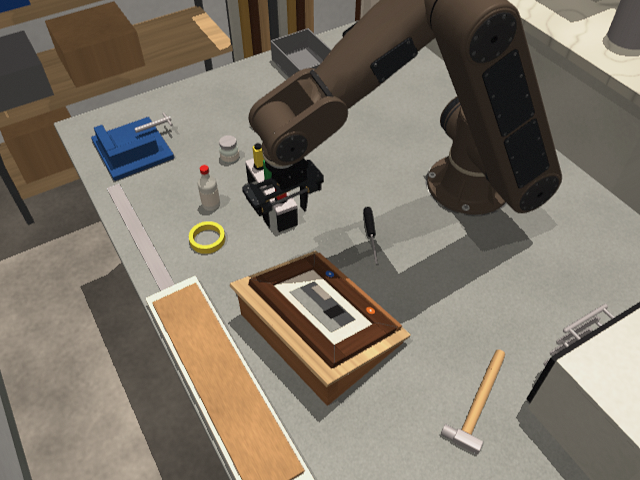

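View pics/side0.png

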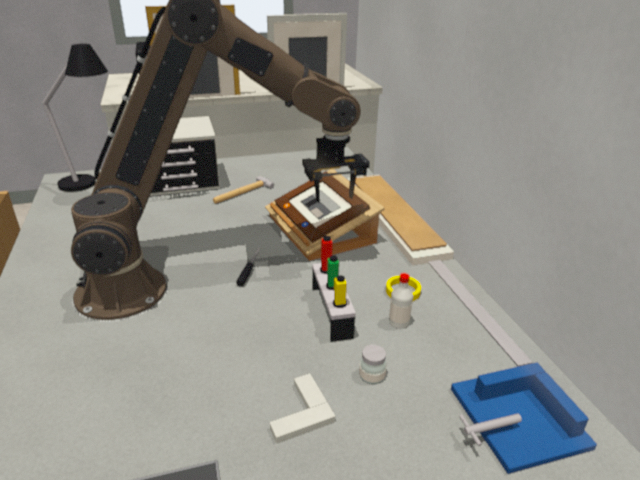

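View pics/wrist0.png

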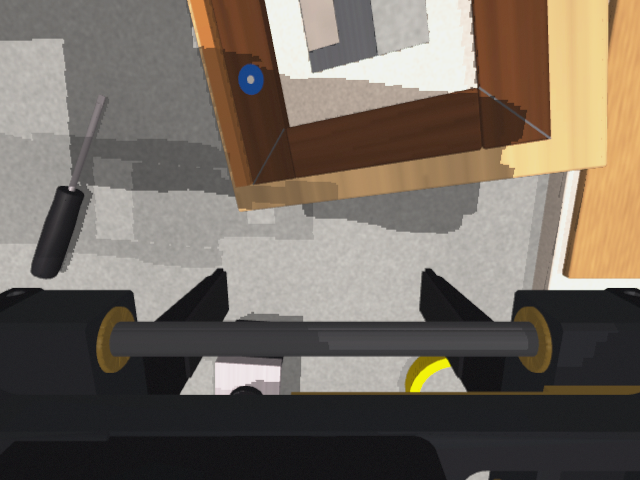

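```bash
cat >> h.py <<'E'
def blobs(c,lo,hi,amin=8):
    m=cv2.inRange(cv2.cvtColor(c['frame'],cv2.COLOR_RGB2HSV),np.array(lo),np.array(hi))
    n,l,s,ce=cv2.connectedComponentsWithStats(m)
    return [(s[i].tolist(),ce[i].round(1).tolist()) for i in range(1,n) if s[i][4]>=amin]
COL=dict(red=((0,190,90),(4,255,255)),orange=((5,190,200),(16,255,255)),blue=((105,180,80),(125,255,255)),green=((55,150,50),(80,255,255)),yellow=((22,190,120),(32,255,255)))
np.set_printoptions(precision=2,suppress=True)
E
python3 - <<'E'
from h import *
for n in ['scene','side']:
    c=snap(n); print(n)
    for k,(a,b) in COL.items(): print(k,blobs(c,a,b))
E
python3 - <<'E'
import cv2,numpy as np
a=cv2.imread('pics/side0.png')[225:350,255:400]; b=cv2.imread('pics/scene0.png')[240:380,220:420]
a=cv2.resize(a,None,fx=3.4,fy=3.4); b=cv2.resize(b,None,fx=1.5,fy=1.5)
cv2.imwrite('pics/crop.png',np.hstack([cv2.copyMakeBorder(a,0,0,0,0,0),cv2.copyMakeBorder(b,0,a.shape[0]-b.shape[0],0,0,0)]))
E
```

```text
scene
red [([200, 165, 8, 9, 53], [203.4, 169.1]), ([277, 194, 9, 5, 19], [281.3, 196.1])]
orange [([367, 308, 8, 5, 21], [370.2, 310.0])]
blue [([326, 272, 8, 4, 17], [329.3, 273.7])]
green [([263, 160, 9, 19, 73], [266.3, 171.5])]
yellow [([255, 152, 7, 15, 31], [257.2, 159.7]), ([204, 225, 15, 6, 42], [211.1, 227.6]), ([191, 244, 22, 9, 57], [201.4, 249.7])]
side
red [([321, 239, 11, 32, 217], [325.6, 252.0]), ([401, 274, 7, 8, 54], [403.9, 277.5])]
orange []
blue [([452, 369, 125, 104, 3881], [513.0, 420.8])]
green [([327, 259, 11, 28, 204], [332.1, 271.2])]
yellow [([386, 276, 14, 21, 133], [391.4, 283.8]), ([408, 277, 13, 23, 150], [414.8, 286.9]), ([334, 278, 12, 27, 263], [339.5, 291.5])]
```

View pics/crop.png

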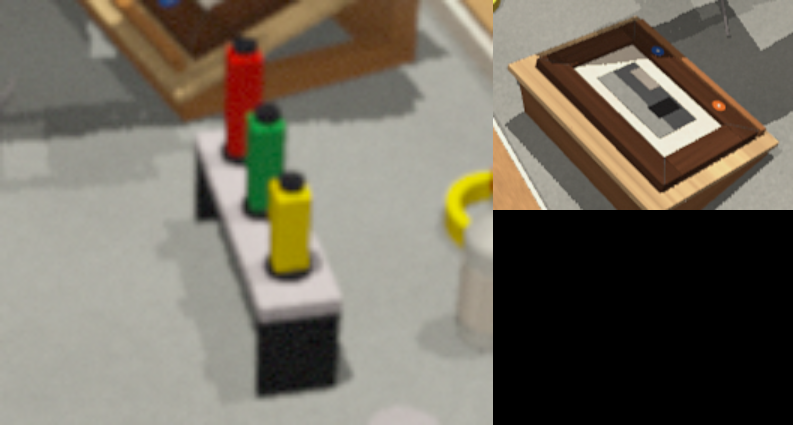

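```bash
python3 - <<'E'
from h import *
c=snap('side'); s=snap('scene')
P=[onz(c,326.8,237.6,191),onz(c,333.5,257.4,176),onz(c,340.9,277.4,166)]
for p in P: print('cap',p)
print('yaw rack dir',np.degrees(np.arctan2(*(P[0]-P[2])[:2][::-1])), np.linalg.norm((P[0]-P[2])[:2]))
fr=c['frame'][195:235,265:320]; hsv=cv2.cvtColor(fr,cv2.COLOR_RGB2HSV)
for nm,lo,hi in [('or',(4,170,170),(18,255,255)),('bl',(100,100,50),(130,255,255))]:
    m=cv2.inRange(hsv,np.array(lo),np.array(hi)); y,x=np.nonzero(m); print(nm,len(x),x.mean()+265 if len(x) else 0,y.mean()+195 if len(x) else 0)
    if len(x):
        u=(370.2,310) if nm=='or' else (329.3,273.7)
        print(two(ray(c,x.mean()+265,y.mean()+195),ray(s,*u)))
# mount outline in scene
h=cv2.cvtColor(s['frame'],cv2.COLOR_RGB2HSV)
m=cv2.inRange(h,np.array((0,0,60)),np.array((40,60,255)))[262:340,270:365]
m=cv2.morphologyEx(m,cv2.MORPH_CLOSE,np.ones((9,9),np.uint8))
cs=max(cv2.findContours(m,0,2)[0],key=cv2.contourArea); b=cv2.boxPoints(cv2.minAreaRect(cs)); q=cv2.approxPolyDP(cv2.convexHull(cs),5,True)
print(q[:,0]+[270,262],cv2.contourArea(cs))
E
```

```text
cap [ 553.73 -172.32  191.  ]
cap [ 548.91 -246.07  176.  ]
cap [ 543.96 -320.38  166.  ]
yaw rack dir 86.22501782156674 148.37679544002904
or 38 283.42105263157896 209.81578947368422
(array([533.36, 254.46,  61.9 ]), np.float64(0.997931434196811))
bl 20 304.5 224.15
(array([568.81, 116.68,  74.91]), np.float64(3.9330959027996655))
[[270 285]
 [313 270]
 [364 313]
 [364 330]
 [351 339]
 [324 339]] 3200.0
```

Call:
arm_command(targets=[[50, -10, -15, 0, 1], [100, -20, -30, 0, 1], [150, -30, -45, 0, 1], [190, -40, -60, 0, 1], [190, -40, -60, 0, 1]])

```text
t: 0.85
eef_pos: [584.1, 194.6, 276.9]
tcp_rot: [3.139, -0.002, 1.575]
ft_force: [-0.3, -0.3, 1.3]
opening: 1.0
grip_force: 0.0
```

```bash
sleep 1; python3 - <<'E'
from h import *
c=snap('wrist','w1.png'); s=env.state(); print(s['eef_pos'],s['tcp_rot'],s['qvel'])
print(blobs(c,*COL['orange']),blobs(c,*COL['blue']))
E
```

```text
[584.41 192.84 275.88] [ 3.14 -0.    1.57] [-0.06  0.02  0.03 -0.01 -0.02 -0.03]
[([273, 134, 12, 4, 37], [278.6, 135.9])] [([299, 276, 18, 18, 222], [307.7, 284.1])]
```

View pics/w1.png

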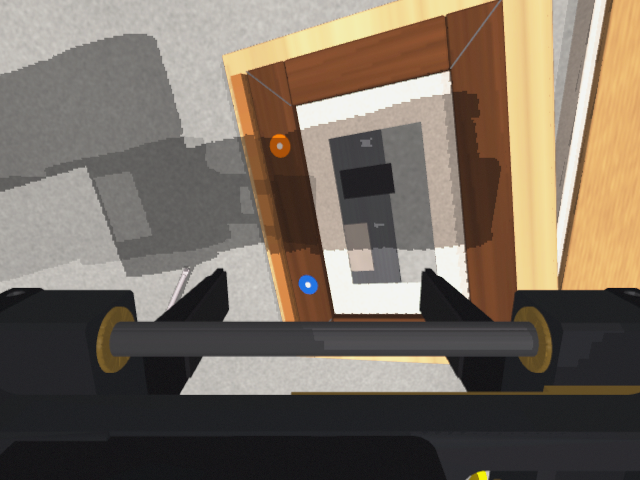

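```bash
python3 - <<'E'
from h import *
c=snap('wrist'); s=snap('scene'); d=snap('side'); st=env.state(); print(st['eef_pos'])
img=c['frame']
def ctr(lo,hi,win):
    x0,y0,x1,y1=win; m=cv2.inRange(cv2.cvtColor(img[y0:y1,x0:x1],cv2.COLOR_RGB2HSV),np.array(lo),np.array(hi))
    k=max(cv2.findContours(m,0,2)[0],key=cv2.contourArea); (u,v),ax,_=cv2.fitEllipse(k); print(u+x0,v+y0,ax); return u+x0,v+y0
o=ctr((5,200,80),(16,255,255),(262,125,300,165)); b=ctr((100,150,50),(125,255,255),(290,268,325,300))
print('or',two(ray(c,*o),ray(s,370.2,310)),'bl',two(ray(c,*b),ray(s,329.3,273.7)))
for z in (55,62,70): print(z,onz(c,*o,z),onz(c,*b,z))
print('bar-slope edges at z: outer',onz(c,233,75,60),onz(c,287,320,60),'inner',onz(c,287,65,73),onz(c,333,316,73), 'up side bar edge top', onz(c,287,62,72),onz(c,444,17,126))
E
```

```text
[585.05 189.21 274.14]
279.2065010070801 143.27136421203613 (19.989789962768555, 24.048614501953125)
307.7151565551758 282.84622287750244 (16.732362747192383, 19.707374572753906)
or (array([542.28, 262.65,  79.31]), np.float64(2.311324864914272)) bl (array([569.42, 120.12,  80.66]), np.float64(1.242990146670316))
55 [540.48 261.9   55.  ] [568.63 109.39  55.  ]
62 [541.28 261.94  62.  ] [568.93 112.16  62.  ]
70 [542.2  261.99  70.  ] [569.27 115.33  70.  ]
bar-slope edges at z: outer [498.07 325.7   60.  ] [544.8   65.85  60.  ] inner [551.64 332.45  73.  ] [597.04  77.54  73.  ] up side bar edge top [551.6 335.2  72. ] [678.63 357.5  126.  ]
```

Call:
arm_command(targets=[[-50, -5, 5, 8.5, 1], [-100, -10, 10, 17, 1], [-150, -15, 15, 25.5, 0.8], [-200, -20, 20, 34, 0.7], [-250, -25, 25, 42.5, 0.6]])

```text
t: 1.55
eef_pos: [559.4, -60.9, 249.2]
tcp_rot: [-3.141, 0.0, 0.821]
ft_force: [0.0, -1.1, 0.1]
opening: 0.805
grip_force: 0.0
```

```bash
cat >> h.py <<'E'
def shift(x,y,z):
    s=env.state(); M=R.from_euler('xyz',s['tcp_rot']).as_matrix()
    print('t',s['t'],'at',s['eef_pos'],'head',np.degrees(np.arctan2(M[1,0],M[0,0])),'shift',M.T@(np.array([x,y,z])-s['eef_pos']))
E
python3 -c "
from h import *
shift(554,-172,245)"
```

```text
t 1.55 at [559.37 -60.94 249.22] head 47.03824854059827 shift [-84.93  71.76   4.22]
```

Call:
arm_command(targets=[[-34, 28, 2, 8.5, 0.6], [-68, 57, 4, 17, 0.6], [-85, 72, 4, 25.5, 0.55], [-85, 72, 4, 34, 0.55], [-85, 72, 4, 42.5, 0.55]])

```text
t: 2.05
eef_pos: [555.0, -171.5, 245.0]
tcp_rot: [-3.141, 0.001, 0.077]
ft_force: [0.1, 0.3, 0.8]
opening: 0.549
grip_force: 0.0
```

Call:
arm_command(targets=[[0, 0, 0, 8.5, 0.55], [0, 0, 0, 8.5, 0.55]])

```text
t: 2.25
eef_pos: [555.3, -170.3, 245.3]
tcp_rot: [-3.141, 0.001, -0.066]
ft_force: [0.1, -0.6, -0.6]
opening: 0.551
grip_force: 0.0
```

```bash
python3 - <<'E'
from h import *
c=snap('wrist','w2.png'); shift(554,-172,245); print(env.state()['opening'])
print(blobs(c,(0,150,60),(5,255,255),50))
E
```

```text
t 2.3 at [ 555.36 -170.06  245.38] head -3.4202059420075885 shift [-1.24  2.02  0.38]
0.549714621844056
[([525, 0, 50, 26, 961], [546.9, 10.2]), ([300, 214, 38, 62, 1389], [319.1, 237.9])]
```

View pics/w2.png

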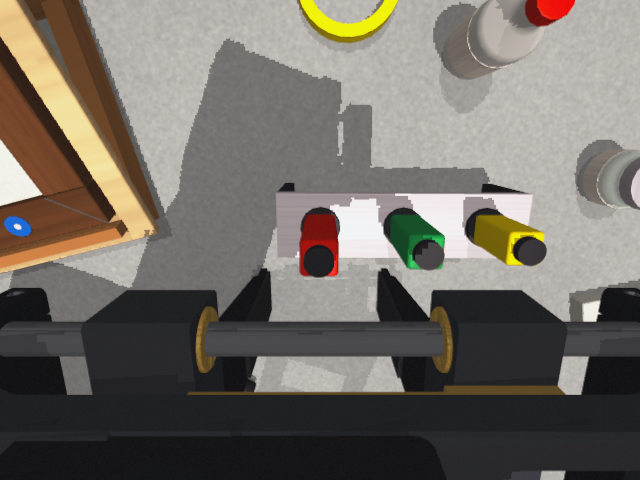

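```bash
python3 - <<'E'
from h import *
c=snap('wrist'); p=onz(c,319,261,191); print(p,onz(c,320,208+17,85)); print(onz(c,277,194,85),onz(c,531,194,85)); shift(p[0],p[1],154)
h=cv2.cvtColor(c['frame'],cv2.COLOR_RGB2HSV)[210:240,290:350]
m=cv2.inRange(h,np.array((0,150,60)),np.array((5,255,255)))
for r in (4,10,16,22,28): x=np.nonzero(m[r])[0]; print(r+210,x.min()+290,x.max()+290)
E
```

```text
[ 554.23 -166.85  191.  ] [ 553.78 -166.4    85.  ]
[ 584.48 -129.7    85.  ] [ 570.99 -356.87   85.  ]
t 2.35 at [ 555.48 -169.78  245.46] head -3.3287685588667495 shift [-1.36 -2.84 91.46]
214 310 323
220 305 334
226 304 335
232 303 336
238 302 337
```

Call:
arm_command(targets=[[-1, -3, 40, 0, 0.55], [-1, -3, 75, 0, 0.55], [-1, -3, 94, 0, 0.55], [-1, -3, 94, 0, 0.55], [-1, -3, 94, 0, 0.55]])

```text
t: 2.85
eef_pos: [555.3, -166.1, 152.3]
tcp_rot: [3.142, -0.0, -0.059]
ft_force: [0.9, -0.0, 0.5]
opening: 0.549
grip_force: 0.0
```

Call:
arm_command(targets=[[0, 0, 0, 0, 0.0], [0, 0, 0, 0, 0.0], [0, 0, 0, 0, 0.0], [0, 0, 0, 0, 0.0]])

```text
t: 3.25
eef_pos: [555.3, -165.8, 152.4]
tcp_rot: [3.141, -0.001, -0.061]
ft_force: [0.2, -1.6, -0.3]
opening: 0.273
grip_force: 29.8
```

Call:
arm_command(targets=[[0, 0, -20, 0, 0], [0, 0, -40, 0, 0], [0, 0, -50, 0, 0], [0, 0, -50, 0, 0]])

```text
t: 3.65
eef_pos: [555.5, -165.9, 203.0]
tcp_rot: [3.141, -0.002, -0.061]
ft_force: [0.3, -1.1, -0.8]
opening: 0.271
grip_force: 30.0
```

Call:
arm_command(targets=[[-8, 0, 0, 0, 0], [-18, 0, 1, 0, 0], [-28, 0, 2, 0, 0], [-28, 0, 2, 0, 0]])

```text
t: 4.05
eef_pos: [525.6, -163.9, 199.5]
tcp_rot: [-3.141, 0.001, -0.061]
ft_force: [-0.0, -0.3, -0.8]
opening: 0.273
grip_force: 30.0
```

```bash
python3 - <<'E'
from h import *
snap('wrist','w3.png'); shift(0,0,0)
c=snap('side')['frame'][190:310,260:400]; w=cv2.imread('pics/w3.png')[100:400,150:500]
c=cv2.resize(c[:,:,::-1],None,fx=2.5,fy=2.5); cv2.imwrite('pics/m3.png',np.hstack([w,c]))
E
```

```text
t 4.1 at [ 525.98 -163.9   199.57] head -3.5232638875762374 shift [-534.73 -131.16  200.53]
```

View pics/m3.png

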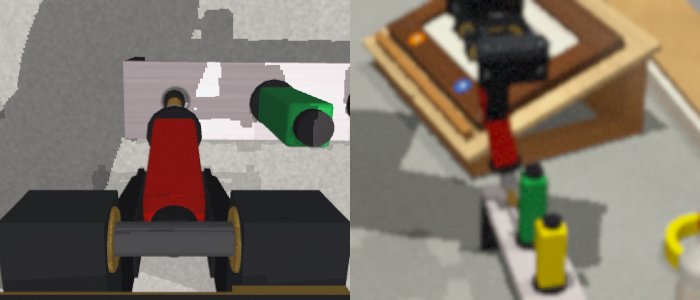

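Call:
arm_command(targets=[[-8, 0, 1, 0, 0], [-16, 0, 3, 0, 0], [-22, 0, 4, 0, 0], [-22, 0, 4, 0, 0]])

```text
t: 4.55
eef_pos: [504.3, -162.7, 195.7]
tcp_rot: [-3.142, 0.001, -0.061]
ft_force: [1.4, -1.5, -2.4]
opening: 0.268
grip_force: 30.0
```

```bash
python3 - <<'E'
from h import *
snap('wrist','w4.png'); shift(0,0,0); snap('side','s4.png')
E
```

```text
t 4.6 at [ 504.57 -162.69  195.79] head -3.5104718051327133 shift [-513.42 -131.45  196.26]
```

View pics/w4.png

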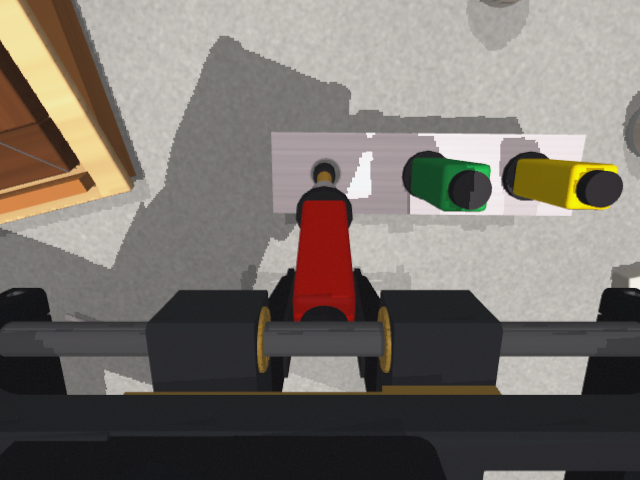

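Call:
arm_command(targets=[[-6, 0, -18, 0, 0], [-15, 0, -40, 0, 0], [-15, 0, -70, 0, 0], [-15, 0, -80, 0, 0], [-15, 0, -80, 0, 0]])

```text
t: 5.15
eef_pos: [490.4, -161.8, 276.6]
tcp_rot: [3.141, -0.001, -0.061]
ft_force: [-0.4, -0.5, -1.8]
opening: 0.271
grip_force: 30.0
```

```bash
python3 - <<'E'
from h import *
c=snap('wrist'); shift(0,0,0); s=snap('side')
w=c['frame'][100:400,200:450]; d=s['frame'][140:290,240:400]
cv2.imwrite('pics/m5.png',np.hstack([cv2.resize(w,None,fx=1.5,fy=1.5),cv2.resize(d,(400,450))])[:,:,::-1])
# red handle corners wrist
print(blobs(c,(0,150,60),(5,255,255),300),c['hand_eye'],c['f'],c['cx'],c['cy'])
E
```

```text
t 5.2 at [ 490.02 -161.64  275.36] head -3.4970541362982215 shift [-498.87 -131.39  275.57]
[([293, 198, 63, 124, 6033], [323.8, 259.4])] [[   0.     -0.97   -0.25   72.99]
 [   1.      0.     -0.     -0.14]
 [   0.     -0.25    0.97 -170.26]
 [   0.      0.      0.      1.  ]] 369.92412132449226 323.6958740807427 238.22539230896575
```

View pics/m5.png

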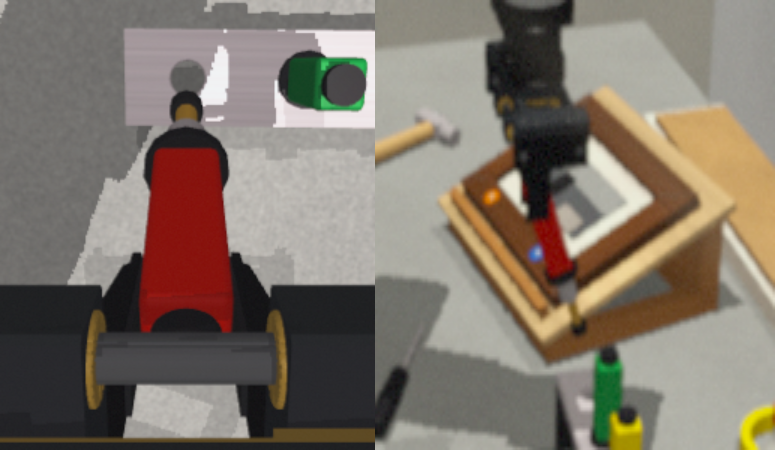

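```bash
python3 -c "
from h import *
shift(477,250,255)"
```

```text
t 5.25 at [ 489.8  -161.54  274.68] head -3.4955886222889916 shift [ -37.84 -409.98   20.03]
```

Call:
arm_command(targets=[[-4, -35, 0, -3, 0], [-8, -80, 0, -6, 0], [-12, -125, 0, -9, 0], [-16, -170, 0, -12, 0], [-20, -215, 0, -13.7, 0]])

```text
t: 5.75
eef_pos: [482.6, 55.7, 274.4]
tcp_rot: [-3.141, 0.002, 0.18]
ft_force: [1.2, -0.7, -0.9]
opening: 0.272
grip_force: 30.0
```

```bash
python3 -c "
from h import *
shift(477,250,255)"
```

```text
t 5.75 at [482.59  55.73 274.36] head 10.297914186714799 shift [  29.27 -192.13   19.38]
```

Call:
arm_command(targets=[[7, -45, 5, 0, 0], [15, -90, 10, 0, 0], [23, -135, 15, 0, 0], [29, -175, 18, 0, 0], [29, -191, 18, 0, 0]])

```text
t: 6.25
eef_pos: [477.1, 249.9, 255.6]
tcp_rot: [3.141, 0.003, 0.181]
ft_force: [-0.2, 0.0, -1.3]
opening: 0.273
grip_force: 30.0
```

Call:
arm_command(targets=[[0, 0, 0, 0, 0], [0, 0, 0, 0, 0]])

```text
t: 6.45
eef_pos: [477.8, 246.5, 257.1]
tcp_rot: [3.141, 0.002, 0.178]
ft_force: [0.1, 0.1, -1.4]
opening: 0.271
grip_force: 30.0
```

```bash
python3 - <<'E'
from h import *
shift(490.7,252.7,198.9); print(env.state()['ft_force'])
c=snap('wrist'); s=snap('scene'); d=snap('side')
w=cv2.resize(c['frame'][60:360,200:450],None,fx=1.5,fy=1.5); e=cv2.resize(s['frame'][240:360,310:420],(400,450))
cv2.imwrite('pics/m6.png',np.hstack([w,e])[:,:,::-1])
cv2.imwrite('pics/side6.png',cv2.resize(d['frame'][150:260,240:360],None,fx=4,fy=4)[:,:,::-1])
E
```

```text
t 6.45 at [477.83 246.48 257.05] head 10.226759637454958 shift [13.86 -3.87 58.13]
[ 0.09  0.13 -1.41]
```

View pics/m6.png

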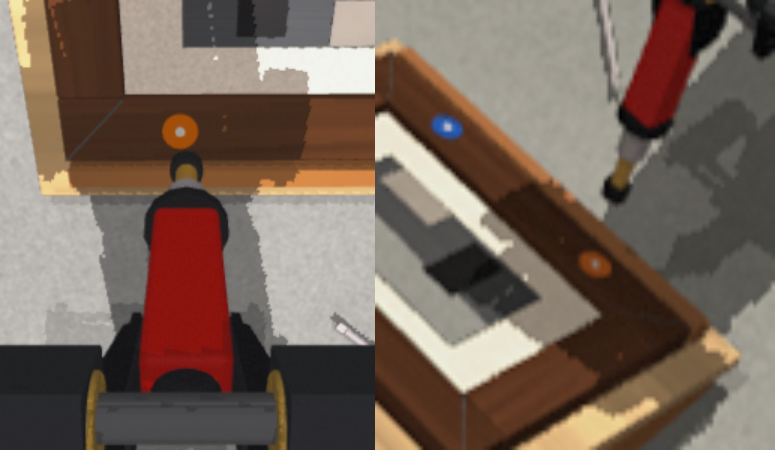

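```bash
python3 - <<'E'
from h import *
c=snap('wrist'); s=snap('scene'); d=snap('side')
print(two(ray(c,320,148),ray(s,370.2,310)),two(ray(c,320,148),ray(d,287,206)))
p=onz(c,320,148,77); print(p)
n=np.array([-.337,-.061,.94])
for k in (0,15): t=p-52.6*np.array([np.cos(.178),np.sin(.178),0])+[0,0,121.9]+n*k; shift(*t)
E
```

```text
(array([542.  , 261.67,  78.16]), np.float64(3.1066168665449756)) (array([545.01, 260.29,  72.33]), np.float64(3.920765102080001))
[543.2  260.72  77.  ]
t 6.75 at [478.34 246.27 258.04] head 10.125718795103744 shift [13.77 -2.75 59.14]
t 6.75 at [478.34 246.27 258.04] head 10.125718795103744 shift [ 8.64 -2.74 45.04]
```

Call:
arm_command(targets=[[4, -3, 20, 0, 0], [8, -3, 40, 0, 0], [8, -3, 45, 0, 0], [8, -3, 45, 0, 0]])

```text
t: 7.15
eef_pos: [485.3, 251.1, 212.6]
tcp_rot: [3.141, 0.001, 0.178]
ft_force: [0.8, -0.8, -0.9]
opening: 0.273
grip_force: 30.0
```

```bash
python3 - <<'E'
from h import *
c=snap('wrist'); p=onz(c,320,148,77); shift(543,261,77); print(env.state()['ft_force'])
d=snap('scene'); 
w=cv2.resize(c['frame'][110:230,260:390],(433,400)); e=cv2.resize(d['frame'][275:335,345:400],(366,400))
cv2.imwrite('pics/m7.png',np.hstack([w,e])[:,:,::-1])
E
```

```text
t 7.2 at [485.56 251.3  213.3 ] head 10.179096080130936 shift [ 58.24   0.6  136.3 ]
[-0.01 -0.16 -1.56]
```

View pics/m7.png

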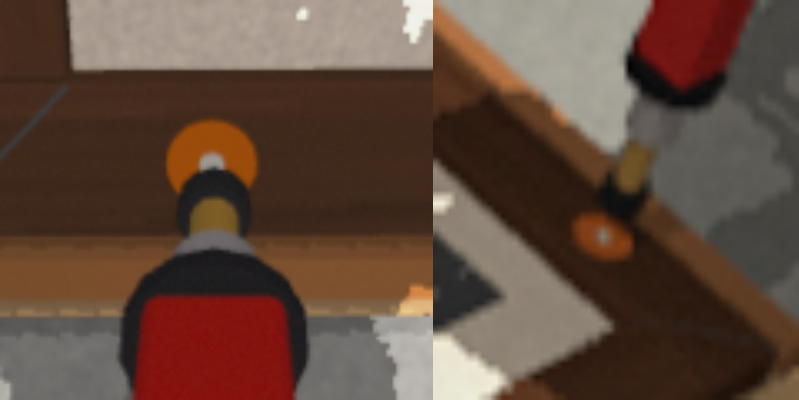

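Call:
arm_command(targets=[[2.1, 0.5, 5.6, 0, 0], [3.8, 0.5, 10.3, 0, 0], [3.8, 0.5, 10.3, 0, 0], [3.8, 0.5, 10.3, 0, 0]])

```text
t: 7.65
eef_pos: [489.3, 251.7, 202.5]
tcp_rot: [3.142, 0.0, 0.178]
ft_force: [0.5, 0.0, -1.5]
opening: 0.271
grip_force: 30.0
```

Call:
arm_command(targets=[[0.5, 0, 1.4, 0, 0], [1, 0, 2.8, 0, 0], [1, 0, 2.8, 0, 0], [1, 0, 2.8, 0, 0]])

```text
t: 8.05
eef_pos: [490.3, 251.9, 199.8]
tcp_rot: [3.142, -0.0, 0.178]
ft_force: [0.4, -0.4, -0.7]
opening: 0.269
grip_force: 30.0
```

Call:
arm_command(targets=[[0.4, 0, 1, 0, 0], [0.7, 0, 1.9, 0, 0], [0.7, 0, 1.9, 0, 0], [0.7, 0, 1.9, 0, 0]])

```text
t: 8.45
eef_pos: [491.0, 252.0, 198.0]
tcp_rot: [-3.142, -0.0, 0.178]
ft_force: [0.0, 0.4, 0.4]
opening: 0.273
grip_force: 30.0
```

```bash
python3 - <<'E'
from h import *
F=[]
for i in range(12): c=snap('wrist'); F.append(env.state()['ft_force'])
F=np.array(F); print(F.mean(0),F.std(0)); shift(543,261,77)
d=snap('scene'); 
w=cv2.resize(c['frame'][110:230,260:390],(433,400)); e=cv2.resize(d['frame'][275:335,345:400],(366,400))
cv2.imwrite('pics/m8.png',np.hstack([w,e])[:,:,::-1])
E
```

```text
[-0.2  -0.    0.21] [0.5  0.32 0.31]
t 9.05 at [490.98 252.   197.9 ] head 10.199587802901089 shift [ 52.77   0.35 120.9 ]
```

View pics/m8.png

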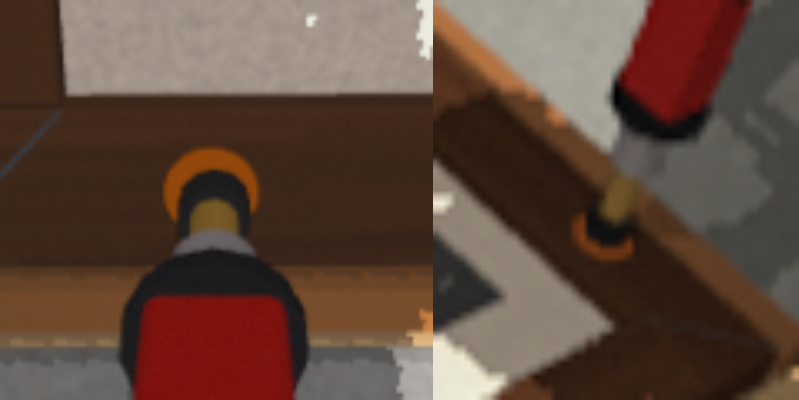

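Call:
arm_command(targets=[[-1.7, 0, -4.7, 0, 0], [0.6, 0, -5.5, 0, 0], [0.6, 0, -5.5, 0, 0], [2.4, 0, -0.9, 0, 0], [3.0, 0, 1.0, 0, 0]])

```text
t: 9.6
eef_pos: [494.2, 252.6, 196.5]
tcp_rot: [-3.142, -0.0, 0.178]
ft_force: [0.4, 0.0, 1.2]
opening: 0.273
grip_force: 30.0
```

Call:
arm_command(targets=[[0.3, 0, 0.9, 0, 0], [0.6, 0, 1.7, 0, 0], [0.6, 0, 1.7, 0, 0], [0.6, 0, 1.7, 0, 0], [0.6, 0, 1.7, 0, 0]])

```text
t: 10.1
eef_pos: [494.5, 252.7, 195.3]
tcp_rot: [-3.142, -0.0, 0.178]
ft_force: [0.5, -0.3, 1.0]
opening: 0.272
grip_force: 30.0
```

```bash
cat > chk.py <<'E'
from h import *
F=[]
for i in range(12): c=snap('wrist'); F.append(env.state()['ft_force'])
F=np.array(F); print(F.mean(0)); shift(543,261,77)
f=c['frame'][100:240,260:390]; h=cv2.cvtColor(f,cv2.COLOR_RGB2HSV)
m=cv2.inRange(h,np.array((5,200,80)),np.array((16,255,255)))
k=max(cv2.findContours(m,0,2)[0],key=cv2.contourArea); print('orange box',cv2.boundingRect(k))
x,y,w,hh=cv2.boundingRect(k); col=f[:,x+w//2].astype(int); print(y,col[y-3:y+30].tolist())
E
python3 chk.py
```

```text
[0.04 0.28 1.8 ]
t 10.7 at [494.54 252.62 195.21] head 10.199678571656206 shift [ 49.16   0.33 118.22]
orange box (49, 59, 29, 23)
59 [[65, 41, 27], [63, 40, 27], [67, 42, 26], [103, 54, 17], [147, 71, 10], [135, 66, 10], [83, 47, 21], [26, 27, 28], [28, 29, 31], [28, 29, 30], [28, 29, 29], [29, 29, 30], [30, 29, 30], [32, 32, 34], [31, 29, 32], [70, 55, 32], [117, 88, 38], [116, 87, 36], [117, 88, 37], [118, 88, 37], [116, 86, 34], [117, 88, 36], [114, 91, 62], [105, 99, 100], [106, 99, 101], [107, 99, 102], [106, 99, 101], [97, 91, 92], [59, 55, 58], [26, 26, 25], [24, 24, 26], [28, 27, 28], [27, 26, 28]]
```

```bash
python3 -c "
from h import *
print(blobs(snap('wrist'),(0,150,60),(5,255,255),300), env.state()['qvel'])
print(env.job_done())"
```

```text
[([293, 198, 63, 124, 6064], [323.7, 259.0])] [-0. -0.  0. -0.  0.  0.]
the job is handed in; nothing more can be done
None
```

I handed the job in with the press held on the orange spot: foot centred to about 1 mm, pushed in about 6.5–7 mm at about 3.5 N, and tilted about 20.5° against the face's 20°. I got that tilt by pivoting the press in the grip against its rack hole. The verdict was not shown, and I viewed 12 pictures, two over the limit of 10.

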